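# Roll the reagent cartridge up the loading ramp to its stop

### The arm

A 7-joint arm with a two-finger parallel gripper is mounted at the origin on the work surface. World frame = base frame: x ahead of the robot, y to its left, z up, the work surface at z = 0. Lengths are in m, angles in rad, forces in N, time in s.
With the tool pointing down it reaches from about 0.4 to 0.925 m from the base axis. Payload 4.1 kg.
Tool frame: the origin (TCP) lies at the centre of the arm's flange, where the gripper is bolted on; the fingertips stand 173 mm ahead of it and the grasp point (between the pads) lies 155 mm ahead of it; z points along the fingers, y is the line along which they close (so a half turn about z gives the same grasp; the last joint's range is limited). The gripper opens to 85 mm and grips with 20 to 120 N. Pads are 22 mm wide; open, the fingers measure 114 mm over their backs; the gripper's body (76 mm by 85 mm) begins 54 mm behind the grasp point. The pads swing forward as they close: fully open they stand 13 mm farther back than shut.
Start: joints at [1.044, 0.398, 0.045, 1.537, -0.019, 1.207, -0.051], TCP at [0.27, -0.591, 0.405] pointing down, gripper open.
Joint ranges: [-2.82, 2.82], [-0.49, 2.23], [-1.37, 1.46], [0, 2.46], [-1.36, 4.5], [0.23, 2], [-2.94, 2.94]. Speed limits (rad/s): [2.57, 2.57, 3.14, 3.14, 3.14, 3.14, 3.14].

### API

Orientations are given as a unit quaternion [w, x, y, z].
In Python, from workcell import status, capture, get_calibration, ticket gives the robot as it stands.
- The arm moves only by the tool arm_command, never from a script. Its argument "targets" is a list of rows, each an object with "delta_pos": the shift along the tool's x, y, z in cm, a list of three; "rotation": the turn, a rotation vector about the tool's x, y, z in rad, a list of three; "hand": the gripper's target within -1 to 1 (fully open at 1, half-way at 0, shut at -1). In form: [{"delta_pos": [tx, ty, tz], "rotation": [rx, ry, rz], "hand": hand}, ...]. A call has 1 to 20 rows; each row is the pose to reach, as a shift and turn from the pose commanded when the call began, along the tool's axes at that moment; what a row does not reach only later rows make up. A row lasts 1/12 s, in which the tool goes at most 41.7 mm and 7.16 degrees, less where a joint would pass 70% of its speed; a pose out of reach is approached as far as the arm can. A call with a gripper value outside its range is refused whole. The fingers move at their own pace and stop on an object; "grip_force" is the grip in N (left out, the last holds). Time passes only in rows, so rows that repeat a pose let the fingers close. It gives the time, the measured TCP pose, the force, the opening and the grip force at its end, in the units of the state.
- status.read_state(): the state, without advancing time (a new reading comes with each control period).
- capture(name): name is "scene" or "top" or "wrist"; returns (picture, depth): 420x560x3 uint8, red, green, blue; 420x560 float32, m along the optical axis (not along the pixel's ray), 0 where there is no reading.
- get_calibration(name): a dict with "camera_matrix" (3x3 intrinsics, pixels), "R" (3x3) and "t" (3): a world point X has camera coordinates R X + t; the wrist camera has in their place "hand_eye" (4x4, takes a point from camera to tool coordinates, whose origin is the TCP and whose axes are the flange's). Camera axes: x right, y down, z forward; pixel columns grow to the right and rows downward; lengths in m; the calibration is good to about 2 mm. A picture is of the moment at which its call begins: read the wrist's pose just before it. get_calibration takes no time and is no camera call.
- ticket.finish_job(): hands the job in; it is judged then, once.
The state is a dict: "time_s": time; "joint_pos": joint angles; "dq": joint speeds; "tau": joint torques, N m; "ee_pos": TCP position; "eef_rot": TCP orientation; "ft_force": force on the tool from outside, world axes, zero at the start; "ft_torque": the same for the moment, N m; "width": finger opening in m; "grip_force": force on a finger pad.
Only numpy, scipy, OpenCV 4.12 (cv2) and the standard library are available. Lean on these libraries where they do the work, as an engineer would, in place of code of your own. Each camera call takes 0.05 s, during which the arm holds its last target. There are 200 camera calls.

### The job

Push the red-capped reagent cartridge up its lane of the loading ramp with the fingertips, at a calm pace and without letting it run back off the low end, until it drops into the cradle against the black stop at the top and stays there. Do not lift or carry it, and leave the blue-capped cartridge in the other lane and everything else on the bench alone.

Things in the scene. Friction and masses are not known exactly. Their poses are not given: they have to be found in the camera images.
- ramp: Fixed pale grey loading ramp with two lanes; behind its stop a cream-and-navy unit 70 mm tall; overall 308 x 166 mm, from x = -125 to +183 mm. Origin on the bench; x uphill, y across. Lane centre lines at y = -38 and +38 mm; lanes 70 mm wide, aluminium walls 6 mm thick, tops 12 mm above the lane floor. A cartridge let go on the incline rolls freely back off the low end; in the cradle it stays.
- ramp_low (a point): Middle of the open low end, on the floor of the flat apron: ramp x = -125 mm, 8 mm above the bench. The apron runs level from here to the foot of the incline; a parking ridge 1.5 mm high crosses it 4 mm in.
- ramp_foot (a point): Foot of the incline: ramp x = -60 mm, y = 0, floor 8 mm above the bench. The floor rises from here at 10 degrees to the lip.
- ramp_lip (a point): Top of the incline: ramp x = +50 mm, y = 0, floor 27.4 mm above the bench. Beyond it the floor drops 3 mm into a level cradle 31.5 mm long, closed by the black stop, whose face is at ramp x = +81.5 mm and whose top is 58 mm above the bench.
- cart_red: Reagent cartridge with red cap and red band: a plain rigid cylinder, 40 mm diameter, 64 mm long, smooth off-white body, about 0.1 kg, lying across one of the two lanes (either) on the flat apron, free to roll. Origin at its centre (on the axis, half-way along); its y axis is the cylinder axis, and at the start is parallel to the ramp's y. In the cradle its centre is at the lane's seat point.
- cart_blue: The same cartridge with blue cap and band, lying on the apron of the other lane, free to roll: to be left alone. Origin at its centre, y along its axis.
- lane_a_seat (a point): Where the centre of a cartridge lies when it is home in the lane at the ramp's y = -38 mm (ramp x = +61, 44 mm above the bench).
- lane_b_seat (a point): The same for the lane at the ramp's y = +38 mm.
- jar: Bystander: white specimen jar, yellow cap, 52 mm diameter, 62 mm tall; origin at centre of underside, beside the ramp on its -y side.
- dish: Bystander: pale blue petri dish, 90 mm diameter, 17 mm tall; origin at centre of underside, on the ramp's -y side.
- slidebox: Bystander: blue slide box 85 x 100 x 30 mm; origin at centre of underside, to the robot's right.
- mouse: Bystander: black computer mouse 105 x 60 x 32 mm; origin at centre of underside.
- flask: Bystander: magenta drinking flask, 92 mm diameter, 196 mm tall; origin at centre of underside, to the robot's left.
- rack: Bystander: green tube rack with capped tubes, 70 x 150 mm, 80 mm tall; origin at centre of underside, to the robot's left.
There are look-alikes about, which are no part of the job. Leave any brown or pink look-alike of the cart_red alone.

How it is judged:
On the way:
1. the red-capped cartridge is rolling up the incline, in its lane (x of cart_red in the frame of ramp between -0.045 and 0.045 m and z of cart_red in the frame of ramp below 0.058 m), for 0.1 s.
At the end, for the whole second after the job is handed in: The red-capped cartridge rests in the cradle of its lane against the stop (centre within 4 mm of home along the ramp and about 4.5 mm in height, lying square to the lane within 0.12 rad), still; the blue-capped one is within 15 mm of where it lay (x of cart_red in the frame of ramp between 0.057 and 0.065 m and z of cart_red in the frame of ramp between 0.04 and 0.049 m and y of cart_red in the frame of ramp between -0.05 and 0.05 m and (y of cart_red in the frame of ramp above 0.026 m or y of cart_red in the frame of ramp below -0.026 m) and angle between the y axis of cart_red and the y axis of ramp, either way round below 0.12 rad and linear speed of cart_red below 0.02 m/s and distance of cart_blue from where it was at the start of the episode below 0.015 m); the robot touches nothing.
It fails at once if the red-capped cartridge rolled back over the parking ridge or off the ramp (x of cart_red in the frame of ramp below -0.12 m or z of cart_red in the frame of ramp below 0.022 m).
It fails at once if the red-capped cartridge was flicked or ran away (faster than 0.4 m/s) (linear speed of cart_red above 0.4 m/s).
It fails at once if the red-capped cartridge was lifted (about 15 mm clear of the lane) (z of cart_red in the frame of ramp above 0.07 m or (x of cart_red in the frame of ramp below 0 m and z of cart_red in the frame of ramp above 0.056 m) or (x of cart_red in the frame of ramp below -0.06 m and z of cart_red in the frame of ramp above 0.044 m)).
It fails at once if the blue-capped cartridge was moved (15 mm) (distance of cart_blue from where it was at the start of the episode above 0.015 m).
It fails at once if another thing on the bench was moved (20 mm) (distance of any of jar, dish, slidebox, mouse, flask, rack from where it was at the start of the episode above 0.02 m).
It also fails if it takes over 35 s, if anything falls off the work surface, if the arm or the gripper's body presses on something with over 40 N, if the wrist force passes 120 N, or if a joint passes its speed limit or range.

## Working session

There is one attempt and no reset: what is moved stays moved. The work goes in short steps, Python scripts to look and compute and a tool call to move; the robot and the scene stay as the last step left them, time stands still between calls to the robot, and variables do not carry over. Pictures are saved under pics/ and viewed, at most 10 in all, crops included, and the job is handed in when it is done.

Besides the shell and the picture viewer there is one more tool, called as name(argument=value, ...), one argument or row to a line, values as JSON. arm_command: Moves the arm, as the interface text tells. Its arguments: {"type":"object","properties":{"targets":{"type":"array"},"grip_force":{"type":"number"}},"required":["targets"]}

```bash
mkdir -p pics; python3 - <<'E'
from workcell import status,capture,get_calibration
import cv2,numpy as np
s=status.read_state();print({k:np.round(v,3) for k,v in s.items()})
for n in("top","scene"):
    p,d=capture(n);cv2.imwrite(f"pics/{n}0.png",p[...,::-1]);np.save(f"{n}0.npy",d)
    c=get_calibration(n);print({k:np.round(v,3) for k,v in c.items()})
E
```

```text
{'time_s': np.float64(0.0), 'joint_pos': array([ 1.044,  0.399,  0.045,  1.538, -0.019,  1.207, -0.051]), 'dq': array([ 0.002, -0.   , -0.001,  0.001, -0.001,  0.001, -0.001]), 'tau': array([-0.0000e+00, -4.7512e+01,  1.3650e+00, -2.5422e+01,  1.2000e-02,
        1.0000e-02, -0.0000e+00]), 'ee_pos': array([ 0.27 , -0.591,  0.404]), 'eef_rot': array([-0.001,  0.977,  0.212, -0.   ]), 'ft_force': array([-0.776,  0.361,  0.096]), 'ft_torque': array([ 0.041, -0.009, -0.023]), 'grip_force': np.float64(0.0), 'width': np.float64(0.085)}
{'camera_matrix': array([[440.021,   0.   , 290.269],
       [  0.   , 440.021, 207.63 ],
       [  0.   ,   0.   ,   1.   ]]), 'R': array([[-0.015, -1.   , -0.012],
       [-0.999,  0.015, -0.052],
       [ 0.052,  0.011, -0.999]]), 't': array([0.029, 0.552, 1.492])}
{'camera_matrix': array([[421.78 ,   0.   , 277.983],
       [  0.   , 421.78 , 207.278],
       [  0.   ,   0.   ,   1.   ]]), 'R': array([[-0.466,  0.885, -0.007],
       [ 0.704,  0.366, -0.609],
       [-0.536, -0.288, -0.793]]), 't': array([ 0.26 , -0.349,  1.446])}
```

View pics/top0.png

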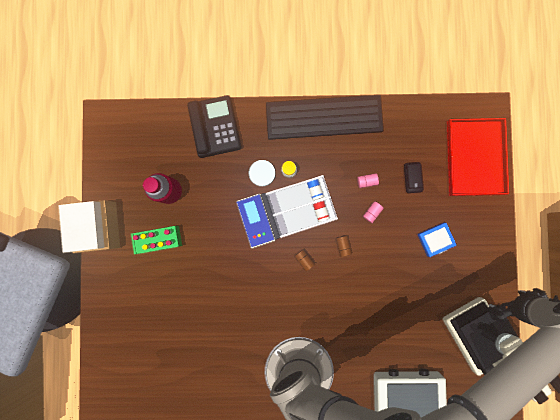

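View pics/scene0.png

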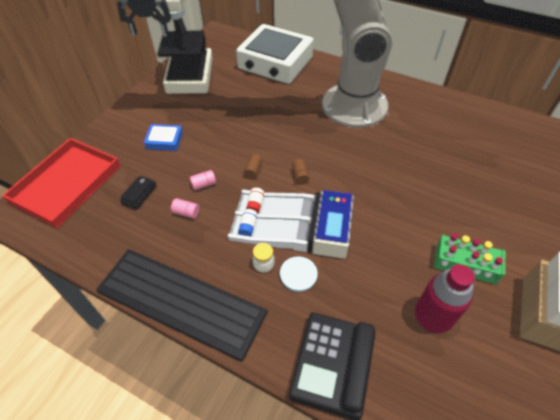

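The top view shows the ramp from about (330,205) at its low end to (240,220) at the unit. The red cartridge is at (321,211) in the lane nearer the robot, and the blue one is at (316,189). I'll enlarge that area.

```bash
python3 - <<'E'
import cv2
p=cv2.imread("pics/top0.png")[165:255,230:345]
cv2.imwrite("pics/crop0.png",cv2.resize(p,None,fx=6,fy=6,interpolation=cv2.INTER_CUBIC))
E
```

```text
(no output)
```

View pics/crop0.png

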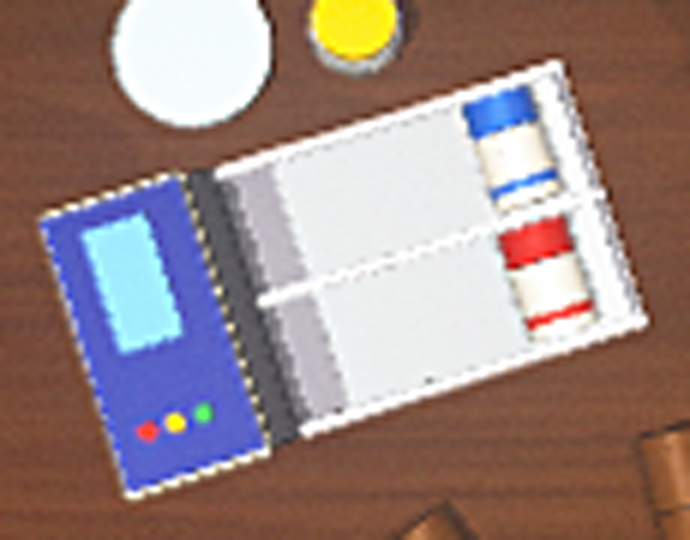

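The crop shows the low-end corners at about (562,62) and (647,322), the unit's corners at (40,215) and (127,497), and the red cartridge running from (535,222) to (562,335). The jar and dish are on the far side, so ramp −y points away from the robot and red is in lane b.

```bash
cat >h.py <<'E'
import numpy as np
from workcell import status,get_calibration
from scipy.spatial.transform import Rotation as Ro
def world(n,u,v,z):
    c=get_calibration(n);K,R,t=c["camera_matrix"],c["R"],c["t"]
    r=R.T@np.linalg.solve(K,[u,v,1]);o=-R.T@t
    return o+r*(z-o[2])/r[2]
def pose():
    s=status.read_state();q=s["eef_rot"];return np.array(s["ee_pos"]),Ro.from_quat(np.r_[q[1:],q[0]])
E
python3 - <<'E'
from h import *
f=lambda a,b,z:world("top",230+(a+.5)/6-.5,165+(b+.5)/6-.5,z)
P=dict(lf=f(562,62,.02),ln=f(647,322,.02),uf=f(40,215,.07),un=f(127,497,.07),r1=f(535,222,.045),r2=f(562,335,.045),bl1=f(500,95,.045),bl2=f(530,205,.045))
for k,v in P.items():print(k,v.round(4))
print(np.linalg.norm(P["lf"]-P["ln"]),np.linalg.norm(P["uf"]-P["un"]))
src=np.array([[-.125,-.083],[-.125,.083],[.183,-.083],[.183,.083]]);dst=np.array([P[k][:2] for k in("lf","ln","uf","un")])
a=src-src.mean(0);b=dst-dst.mean(0)
th=np.arctan2((a[:,0]*b[:,1]-a[:,1]*b[:,0]).sum(),(a*b).sum());R=np.array([[np.cos(th),-np.sin(th)],[np.sin(th),np.cos(th)]])
o=dst.mean(0)-R@src.mean(0);print("yaw",th,"o",o,"res",(dst-(src@R.T+o)).round(4))
np.savez("ramp.npz",R=R,o=o,th=th)
for k in("r1","r2","bl1","bl2"):print(k,(R.T@(P[k][:2]-o)).round(4))
p,r=pose();print(r.as_matrix().round(3))
T=R@np.array([-.135,.038])+o;print("start xy",T)
E
```

```text
lf [ 0.6621 -0.0937  0.02  ]
ln [ 0.5132 -0.1391  0.02  ]
uf [0.5758 0.1983 0.07  ]
un [0.4204 0.1519 0.07  ]
r1 [ 0.5693 -0.0753  0.045 ]
r2 [ 0.506  -0.0892  0.045 ]
bl1 [ 0.6409 -0.057   0.045 ]
bl2 [ 0.5789 -0.0727  0.045 ]
0.15569255370243465 0.16223416969385082
yaw 1.8676287196990744 o [0.55135954 0.00161907] res [[-0.0052 -0.0001]
 [ 0.0046  0.0031]
 [-0.0014 -0.0026]
 [ 0.0019 -0.0004]]
r1 [-0.0789  0.0053]
r2 [-0.0736  0.07  ]
bl1 [-0.0823 -0.0685]
bl2 [-0.0791 -0.0046]
[[ 0.91   0.415 -0.001]
 [ 0.415 -0.91   0.002]
 [-0.    -0.002 -1.   ]]
start xy [ 0.55450787 -0.1385918 ]
```

```bash
cat >>h.py <<'E'
D=np.load("ramp.npz")
def goal(rx,ry,ztip):
    """tool-frame shift (cm) and turn to stand fingertips (173 mm) at ramp rx,ry, world ztip, tool x uphill, pointing down"""
    p,r=pose();xy=D["R"]@[rx,ry]+D["o"];t=np.r_[xy,ztip+.173]
    th=float(D["th"]);G=Ro.from_matrix(np.c_[[np.cos(th),np.sin(th),0],[np.sin(th),-np.cos(th),0],[0,0,-1]])
    print("shift",(100*r.inv().apply(t-p)).round(2),"turn",(r.inv()*G).as_rotvec().round(3))
def where():
    p,r=pose();q=p+r.apply([0,0,.173]);print("tip ramp",(D["R"].T@(q[:2]-D["o"])).round(4),"z",q[2].round(4),"world",p.round(4))
E
python3 -c "
from h import *
goal(-.145,.038,.12)"
```

```text
shift [ 44.57 -28.34  11.12] turn [-2.00e-03 -1.00e-03 -1.44e+00]
```

arm_command(
  targets=[
    {"delta_pos":[3,-2,0],"rotation":[0,0,-0.1],"hand":-0.3},
    {"delta_pos":[6,-4,1],"rotation":[0,0,-0.2],"hand":-0.3},
    {"delta_pos":[9,-6,2],"rotation":[0,0,-0.3],"hand":-0.3},
    {"delta_pos":[12,-8,3],"rotation":[0,0,-0.4],"hand":-0.3},
    {"delta_pos":[15,-10,4],"rotation":[0,0,-0.5],"hand":-0.3},
    {"delta_pos":[18,-12,5],"rotation":[0,0,-0.6],"hand":-0.3},
    {"delta_pos":[21,-14,5],"rotation":[0,0,-0.7],"hand":-0.3},
    {"delta_pos":[24,-16,6],"rotation":[0,0,-0.8],"hand":-0.3},
    {"delta_pos":[27,-18,7],"rotation":[0,0,-0.9],"hand":-0.3},
    {"delta_pos":[30,-20,7],"rotation":[0,0,-1.0],"hand":-0.3},
    {"delta_pos":[33,-22,8],"rotation":[0,0,-1.1],"hand":-0.3},
    {"delta_pos":[36,-24,9],"rotation":[0,0,-1.2],"hand":-0.3},
    {"delta_pos":[39,-26,10],"rotation":[0,0,-1.3],"hand":-0.3},
    {"delta_pos":[42,-27.5,11],"rotation":[0,0,-1.4],"hand":-0.3},
    {"delta_pos":[44.6,-28.3,11.1],"rotation":[0,0,-1.44],"hand":-0.3},
    {"delta_pos":[44.6,-28.3,11.1],"rotation":[0,0,-1.44],"hand":-0.3},
    {"delta_pos":[44.6,-28.3,11.1],"rotation":[0,0,-1.44],"hand":-0.3},
    {"delta_pos":[44.6,-28.3,11.1],"rotation":[0,0,-1.44],"hand":-0.3},
  ],
)

```text
time_s: 1.6
ee_pos: [0.5576, -0.1496, 0.2933]
eef_rot: [-0.0, 0.595, 0.804, -0.001]
ft_force: [0.0, 0.1, -0.1]
width: 0.0298
grip_force: 0.0
```

```bash
python3 - <<'E'
from h import *
from workcell import capture
import cv2
where();goal(-.145,.038,.018)
p,d=capture("wrist");cv2.imwrite("pics/w1.png",p[...,::-1]);np.save("w1.npy",d)
c=get_calibration("wrist");print({k:np.round(v,3) for k,v in c.items()})
print(status.read_state()["width"])
E
```

```text
tip ramp [-0.1465  0.0386] z 0.1203 world [ 0.5576 -0.1496  0.2933]
shift [ 0.14  0.05 10.23] turn [-0.002  0.    -0.001]
{'camera_matrix': array([[295.364,   0.   , 282.097],
       [  0.   , 295.364, 208.212],
       [  0.   ,   0.   ,   1.   ]]), 'hand_eye': array([[-0.001, -0.948, -0.318,  0.081],
       [ 1.   , -0.001,  0.   , -0.001],
       [-0.   , -0.318,  0.948,  0.031],
       [ 0.   ,  0.   ,  0.   ,  1.   ]])}
0.02999979395889044
```

View pics/w1.png

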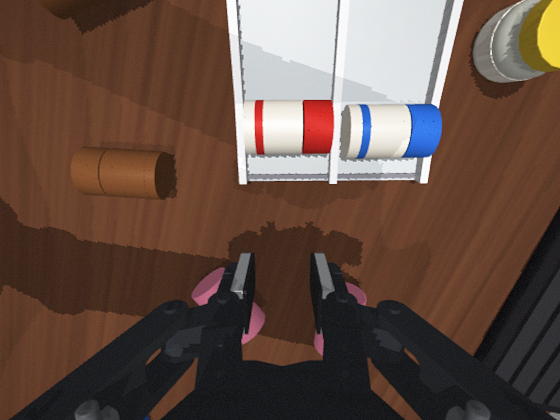

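The wrist view shows the low end of the ramp: the wall ends are at about (242,183), (333,182) and (425,181). Red lies at about x 243–333, y 100–157, and the fingers are straight behind its lane. I'll refine the ramp pose from these points.

```bash
python3 - <<'E'
from h import *
p,r=pose();c=get_calibration("wrist");K=c["camera_matrix"];H=c["hand_eye"]
def f(u,v,z):
    o=p+r.apply(H[:3,3]);d=r.apply(H[:3,:3]@np.linalg.solve(K,[u,v,1]));w=o+d*(z-o[2])/d[2]
    return w,(D["R"].T@(w[:2]-D["o"])).round(4)
for n,a in dict(near=(242,183,.02),mid=(333,182,.02),far=(425,181,.02),redrear=(289,157,.03),redL=(244,128,.045),redR=(333,128,.045),midup=(341,2,.045),pink1=(262,320,.02),pink2=(318,330,.02)).items():print(n,*f(*a))
d=np.load("w1.npy");print(d[128,275],d[175,300],d[260,318])
E
```

```text
near [ 0.51759182 -0.13916918  0.02      ] [-0.1248  0.0735]
mid [ 0.59064507 -0.11613268  0.02      ] [-0.1241 -0.0031]
far [ 0.66429232 -0.0929188   0.02      ] [-0.1234 -0.0803]
redrear [ 0.5483429  -0.10543687  0.03      ] [-0.1015  0.0342]
redL [ 0.51057022 -0.09295638  0.045     ] [-0.0785  0.0667]
redR [ 0.57122784 -0.07458996  0.045     ] [-0.0787  0.0033]
midup [ 0.54980839 -0.00097934  0.045     ] [-0.002   0.0022]
pink1 [ 0.57123403 -0.26865027  0.02      ] [-0.2643  0.06  ]
pink2 [ 0.62839091 -0.26399571  0.02      ] [-0.2765  0.004 ]
0.20688462 0.2580007 0.14638053
```

```bash
python3 -c "
from h import *
goal(-.145,.0355,.016);goal(-.12,.0355,.016)"
```

```text
shift [ 0.21  0.34 10.44] turn [-0.001  0.001 -0.002]
shift [ 2.71  0.34 10.44] turn [-0.001  0.001 -0.002]
```

arm_command(
  targets=[
    {"delta_pos":[0.2,0.3,2.5],"rotation":[0,0,0],"hand":-0.3},
    {"delta_pos":[0.2,0.3,5],"rotation":[0,0,0],"hand":-0.3},
    {"delta_pos":[0.2,0.3,7.5],"rotation":[0,0,0],"hand":-0.3},
    {"delta_pos":[0.2,0.3,9.5],"rotation":[0,0,0],"hand":-0.3},
    {"delta_pos":[0.2,0.3,10.4],"rotation":[0,0,0],"hand":-0.3},
    {"delta_pos":[0.2,0.3,10.4],"rotation":[0,0,0],"hand":-0.3},
    {"delta_pos":[1.0,0.3,10.4],"rotation":[0,0,0],"hand":-0.3},
    {"delta_pos":[1.8,0.3,10.4],"rotation":[0,0,0],"hand":-0.3},
    {"delta_pos":[2.2,0.3,10.4],"rotation":[0,0,0],"hand":-0.3},
    {"delta_pos":[2.2,0.3,10.4],"rotation":[0,0,0],"hand":-0.3},
  ],
)

```text
time_s: 2.48
ee_pos: [0.5547, -0.1251, 0.191]
eef_rot: [0.001, 0.594, 0.805, 0.001]
ft_force: [-0.1, -0.9, -0.3]
width: 0.0296
grip_force: 0.0
```

```bash
python3 - <<'E'
from h import *
from workcell import capture
import cv2
where()
p,d=capture("wrist");cv2.imwrite("pics/w2.png",p[...,::-1]);np.save("w2.npy",d)
E
```

```text
tip ramp [-0.1222  0.0335] z 0.018 world [ 0.5547 -0.1251  0.191 ]
```

View pics/w2.png

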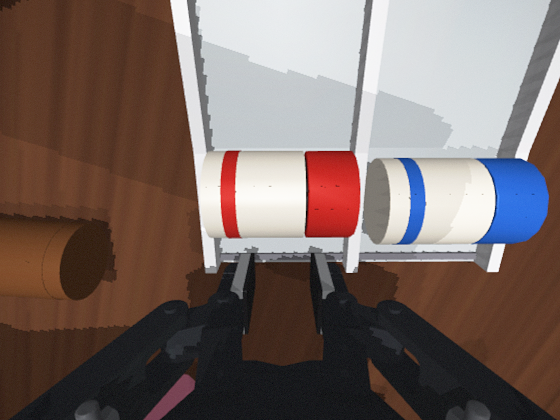

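The fingertips stand in the lane just behind red and centred on it (red spans x 203–360 and the fingers are at about x 245 and x 320). I'll start a slow push.

arm_command(
  targets=[
    {"delta_pos":[0.3,0,0.2],"rotation":[0,0,0],"hand":-0.3},
    {"delta_pos":[0.6,0,0.3],"rotation":[0,0,0],"hand":-0.3},
    {"delta_pos":[0.9,0,0.3],"rotation":[0,0,0],"hand":-0.3},
    {"delta_pos":[1.1,0,0.3],"rotation":[0,0,0],"hand":-0.3},
    {"delta_pos":[1.3,0,0.3],"rotation":[0,0,0],"hand":-0.3},
    {"delta_pos":[1.5,0,0.3],"rotation":[0,0,0],"hand":-0.3},
    {"delta_pos":[1.8,0,0.3],"rotation":[0,0,0],"hand":-0.3},
    {"delta_pos":[2.1,0,0.3],"rotation":[0,0,0],"hand":-0.3},
    {"delta_pos":[2.4,0,0.3],"rotation":[0,0,0],"hand":-0.3},
    {"delta_pos":[2.7,0,0.3],"rotation":[0,0,0],"hand":-0.3},
    {"delta_pos":[3.0,0,0.3],"rotation":[0,0,0],"hand":-0.3},
    {"delta_pos":[3.3,0,0.25],"rotation":[0,0,0],"hand":-0.3},
    {"delta_pos":[3.6,0,0.2],"rotation":[0,0,0],"hand":-0.3},
    {"delta_pos":[3.9,0,0.15],"rotation":[0,0,0],"hand":-0.3},
    {"delta_pos":[4.2,0,0.1],"rotation":[0,0,0],"hand":-0.3},
    {"delta_pos":[4.5,0,0.05],"rotation":[0,0,0],"hand":-0.3},
    {"delta_pos":[4.8,0,0],"rotation":[0,0,0],"hand":-0.3},
    {"delta_pos":[5.1,-0.05,-0.05],"rotation":[0,0,0],"hand":-0.3},
    {"delta_pos":[5.4,-0.1,-0.1],"rotation":[0,0,0],"hand":-0.3},
    {"delta_pos":[5.7,-0.1,-0.15],"rotation":[0,0,0],"hand":-0.3},
  ],
)

```text
time_s: 4.2
ee_pos: [0.5366, -0.0725, 0.1912]
eef_rot: [-0.0, 0.595, 0.804, -0.0]
ft_force: [0.3, -1.6, 0.8]
width: 0.0299
grip_force: 0.3
```

```bash
python3 - <<'E'
from h import *
from workcell import capture
import cv2
where()
p,d=capture("wrist");cv2.imwrite("pics/w3.png",p[...,::-1])
E
```

```text
tip ramp [-0.0666  0.0358] z 0.0182 world [ 0.5366 -0.0725  0.1912]
```

View pics/w3.png

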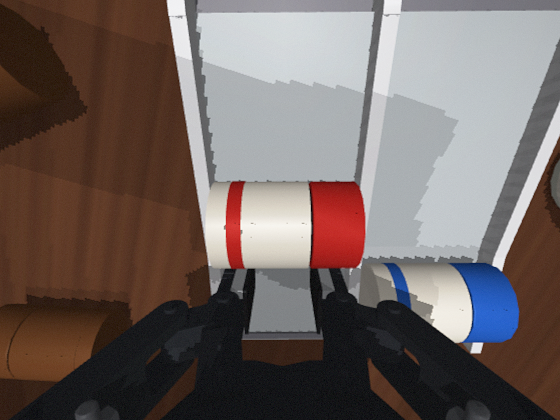

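Red is rolling up the incline against the fingertips. It is square in the lane (x 205–363, y 182–268), and blue has not been disturbed. I'll continue.

arm_command(
  targets=[
    {"delta_pos":[0.35,0,-0.06],"rotation":[0,0,0],"hand":-0.3},
    {"delta_pos":[0.7,0,-0.12],"rotation":[0,0,0],"hand":-0.3},
    {"delta_pos":[1.05,0,-0.18],"rotation":[0,0,0],"hand":-0.3},
    {"delta_pos":[1.4,0,-0.25],"rotation":[0,0,0],"hand":-0.3},
    {"delta_pos":[1.75,0,-0.31],"rotation":[0,0,0],"hand":-0.3},
    {"delta_pos":[2.1,0,-0.37],"rotation":[0,0,0],"hand":-0.3},
    {"delta_pos":[2.45,0,-0.43],"rotation":[0,0,0],"hand":-0.3},
    {"delta_pos":[2.8,0,-0.5],"rotation":[0,0,0],"hand":-0.3},
    {"delta_pos":[3.15,0,-0.56],"rotation":[0,0,0],"hand":-0.3},
    {"delta_pos":[3.5,0,-0.62],"rotation":[0,0,0],"hand":-0.3},
    {"delta_pos":[3.85,0,-0.68],"rotation":[0,0,0],"hand":-0.3},
    {"delta_pos":[4.2,0,-0.74],"rotation":[0,0,0],"hand":-0.3},
    {"delta_pos":[4.55,0,-0.8],"rotation":[0,0,0],"hand":-0.3},
    {"delta_pos":[4.9,0,-0.86],"rotation":[0,0,0],"hand":-0.3},
    {"delta_pos":[5.25,0,-0.93],"rotation":[0,0,0],"hand":-0.3},
    {"delta_pos":[5.6,0,-1.0],"rotation":[0,0,0],"hand":-0.3},
    {"delta_pos":[5.95,0,-1.05],"rotation":[0,0,0],"hand":-0.3},
    {"delta_pos":[6.3,0,-1.1],"rotation":[0,0,0],"hand":-0.3},
    {"delta_pos":[6.6,0,-1.16],"rotation":[0,0,0],"hand":-0.3},
    {"delta_pos":[6.9,0,-1.22],"rotation":[0,0,0],"hand":-0.3},
  ],
)

```text
time_s: 5.92
ee_pos: [0.5166, -0.0065, 0.2034]
eef_rot: [0.0, 0.595, 0.804, -0.0]
ft_force: [-1.0, -0.8, 0.2]
width: 0.0296
grip_force: 0.3
```

```bash
python3 - <<'E'
from h import *
from workcell import capture
import cv2
where()
p,d=capture("wrist");cv2.imwrite("pics/w4.png",p[...,::-1])
E
```

```text
tip ramp [0.0024 0.0356] z 0.0304 world [ 0.5166 -0.0065  0.2034]
```

View pics/w4.png

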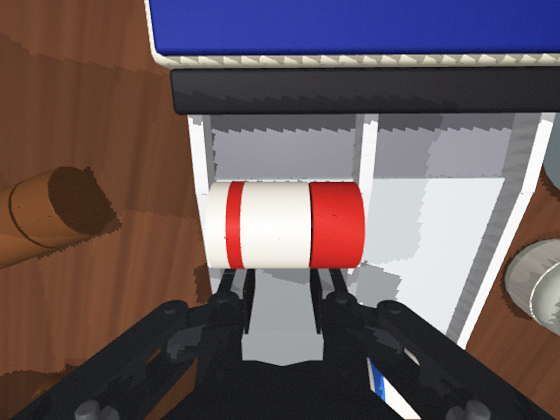

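Red is near the top (y 182–268), square, with the lip at about y 178 and the stop just beyond. Now the last slow push over the lip.

arm_command(
  targets=[
    {"delta_pos":[0.25,0,-0.05],"rotation":[0,0,0],"hand":-0.3},
    {"delta_pos":[0.5,0,-0.1],"rotation":[0,0,0],"hand":-0.3},
    {"delta_pos":[0.75,0,-0.14],"rotation":[0,0,0],"hand":-0.3},
    {"delta_pos":[1.0,0,-0.18],"rotation":[0,0,0],"hand":-0.3},
    {"delta_pos":[1.25,0,-0.22],"rotation":[0,0,0],"hand":-0.3},
    {"delta_pos":[1.5,0,-0.26],"rotation":[0,0,0],"hand":-0.3},
    {"delta_pos":[1.7,0,-0.3],"rotation":[0,0,0],"hand":-0.3},
    {"delta_pos":[1.9,0,-0.3],"rotation":[0,0,0],"hand":-0.3},
    {"delta_pos":[2.1,0,-0.3],"rotation":[0,0,0],"hand":-0.3},
    {"delta_pos":[2.3,0,-0.3],"rotation":[0,0,0],"hand":-0.3},
    {"delta_pos":[2.5,0,-0.3],"rotation":[0,0,0],"hand":-0.3},
    {"delta_pos":[2.6,0,-0.3],"rotation":[0,0,0],"hand":-0.3},
    {"delta_pos":[2.6,0,-0.3],"rotation":[0,0,0],"hand":-0.3},
  ],
)

```text
time_s: 7.05
ee_pos: [0.509, 0.0184, 0.2064]
eef_rot: [-0.0, 0.594, 0.804, -0.0]
ft_force: [0.3, 0.5, 0.8]
width: 0.0294
grip_force: 0.0
```

```bash
python3 - <<'E'
from h import *
from workcell import capture
import cv2
where()
p,d=capture("wrist");cv2.imwrite("pics/w5.png",p[...,::-1])
E
```

```text
tip ramp [0.0284 0.0357] z 0.0334 world [0.509  0.0184 0.2064]
```

View pics/w5.png

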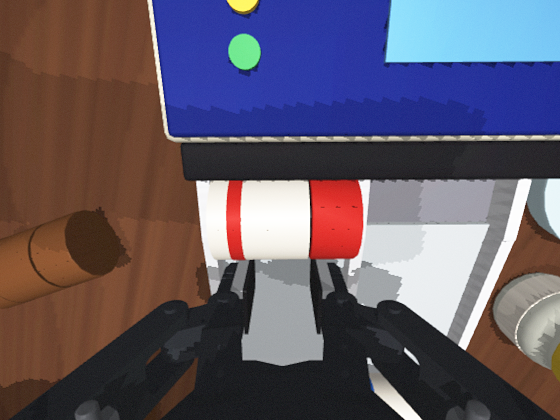

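Red has dropped into the cradle against the black stop: its top edge is at y 180, at the stop, and its lower edge at y 259 is now clear of the fingertips. I'll back away and rise.

arm_command(
  targets=[
    {"delta_pos":[-0.5,0,0],"rotation":[0,0,0],"hand":-0.3},
    {"delta_pos":[-1.5,0,0],"rotation":[0,0,0],"hand":-0.3},
    {"delta_pos":[-2.5,0,0],"rotation":[0,0,0],"hand":-0.3},
    {"delta_pos":[-3,0,-2],"rotation":[0,0,0],"hand":-0.3},
    {"delta_pos":[-3,0,-5],"rotation":[0,0,0],"hand":-0.3},
    {"delta_pos":[-3,0,-8],"rotation":[0,0,0],"hand":-0.3},
    {"delta_pos":[-3,0,-11],"rotation":[0,0,0],"hand":-0.3},
    {"delta_pos":[-3,0,-12],"rotation":[0,0,0],"hand":-0.3},
    {"delta_pos":[-3,0,-12],"rotation":[0,0,0],"hand":-0.3},
    {"delta_pos":[-3,0,-12],"rotation":[0,0,0],"hand":-0.3},
  ],
)

```text
time_s: 7.93
ee_pos: [0.5177, -0.0116, 0.3261]
eef_rot: [0.0, 0.595, 0.804, -0.0]
ft_force: [-0.9, -0.2, -1.5]
width: 0.0299
grip_force: 0.0
```

```bash
python3 - <<'E'
from workcell import capture
import cv2
p,d=capture("wrist");cv2.imwrite("pics/w6.png",p[...,::-1])
E
```

```text
(no output)
```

View pics/w6.png

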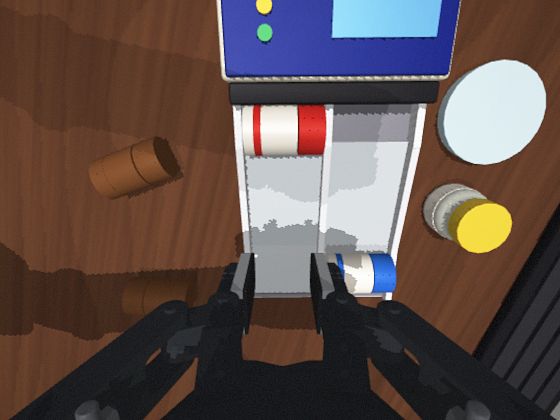

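Red is home against the stop at about (284,130) and lying square, blue is still on its apron at about (365,272), and the gripper is clear.

```bash
python3 -c "
from workcell import ticket
print(ticket.finish_job())"
```

```text
the job is handed in; nothing more can be done
None
```

The red-capped cartridge was pushed up its lane into the cradle against the black stop; the last picture showed it lying square there with blue still on its apron and the gripper clear, and the job is handed in (no verdict was returned).

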